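Hold the tablet clamp open at the size mark

ROBOT

A 6-joint arm with a two-finger parallel gripper is mounted at the origin on the work surface. World frame = base frame: x ahead of the robot, y to its left, z up, the work surface at z = 0. Lengths are in m, angles in rad, forces in N, time in s.
With the tool pointing down it reaches from about 0.35 to 0.85 m from the base axis. Payload 8.1 kg.
Tool frame: the origin (TCP) lies at the very end of the fingers, on their centre line; the grasp point (between the pads) lies manip.grip_depth behind it (manip.grip_depth is the distance from the TCP to the grasp point, in m); z points along the fingers, y is the direction in which the jaws open and shut (so a half turn about z gives the same grasp; the last joint's range is limited). The gripper opens to 93 mm and grips with 3 to 60 N. Pads are 15 mm wide; open, the fingers measure 128 mm over their backs; the gripper's body (75 mm by 188 mm) begins 65 mm behind the grasp point.
Start: joints at [-1.217, 0.13, 1.488, -0, 1.523, -0.085], TCP at [0.255, -0.543, 0.183] pointing down, gripper open.
Joint ranges: [-2.96, 2.96], [-0.89, 2.26], [0.02, 2.5], [-1.34, 4.48], [0, 2.73], [-2.66, 2.66]. Speed limits (rad/s): [2.39, 2.39, 2.79, 3.14, 3.14, 3.14].

INTERFACE

Orientations are given as a unit quaternion [w, x, y, z].
In Python, from station import get_obs, snapshot, camera_params, job, manip gives the robot as it stands.
- The arm moves only by the tool arm_command, never from a script. Its argument "series" is a list of rows, each a list of 3 entries, a list of its own where there are three numbers: the finger opening in m, from 0 to 0.093, then the shift along the tool's x, y, z in m, then the turn, a rotation vector about the tool's x, y, z in rad. In form: [[gripper, [dx, dy, dz], [ax, ay, az]], ...]. A call has 1 to 12 rows; each row shifts and turns the commanded pose from where the row before left it, along the tool's axes as they then stand; what a row does not reach is not made up. A row lasts 1/12 s, in which the tool goes at most 41.7 mm and 7.16 degrees, less where a joint would pass 70% of its speed; a pose out of reach is approached as far as the arm can. A call with a gripper value outside its range is refused whole. The fingers move at their own pace and stop on an object; "force" is the grip in N (left out, the last holds). Time passes only in rows, so rows that do not move let the fingers close. It gives the time, the measured TCP pose, the force and the opening at its end, in the units of the state.
- get_obs(): the state, without advancing time (a new reading comes with each control period).
- snapshot(name): name is "scene" or "top"; returns the picture (480x640x3 uint8, red, green, blue); there is no depth.
- camera_params(name): a dict with "fx", "fy", "cx", "cy" (pixels), "distortion" ([k1, k2, p1, p2, k3] as OpenCV has them; the pictures are not rectified), "pose" (4x4, takes a point from camera to world coordinates). Camera axes: x right, y down, z forward; pixel columns grow to the right and rows downward; lengths in m; the calibration is good to about 2 mm. A picture is of the moment at which its call begins. camera_params takes no time and is no camera call.
- job.hand_in(): hands the job in, once; it reports no verdict.
The state is a dict: "t": time; "joint_positions": joint angles; "qvel": joint speeds; "joint_torque": joint torques, N m; "ee_pos": TCP position; "orientation": TCP orientation; "wrist_force": force on the tool from outside, world axes, zero at the start; "moment": the same for the moment, N m; "grip_width": opening from 0.0 (shut) to 1.0 (fully open).
Only numpy, scipy, OpenCV 4.12 (cv2) and the standard library are available. Lean on these libraries where they do the work, as an engineer would, in place of code of your own. Each camera call takes 0.05 s, during which the arm holds its last target.

TASK

Open the spring clamp on the desk so that I can lay my tablet in: first slide its red transport-lock knob all the way out to its end stop, away from the jaw, and only then pull the jaw out by its orange handle until its red pointer lines up with the yellow mark. The jaw springs back if you let go, so finish while still holding the handle steadily with the pointer at the mark and the lock still fully out. Leave the red bottle, the mouse and the tablet where they are.

Things in the scene. Friction and masses are not known exactly. Their poses are not given: they have to be found in the camera images.
- clamp: Flat dark-steel tablet clamp fixed to the desk. Origin on the desk surface; +x runs along the clamp towards its fixed black jaw, +y towards the wing with the lock, z up. Main plate 290 (x) by 135 (y) by 18 mm high, x -135 to 155 mm and y -80 to 55 mm; the lock wing spans x -86 to 4 mm, y 50 to 155 mm, also 18 mm high. The fixed jaw stands at x 140 to 154 mm, up to 64 mm high. It moves only between episodes.
- handle_mid (a point): Centre of the orange pull handle that stands on the sliding jaw's aluminium carriage: an upright block 16 mm (clamp x) by 40 mm (clamp y) by 42 mm high; its top is 21 mm above this point, and the carriage's top 21 mm below it, 28 mm above the desk. With the jaw home it lies at x -22, y 0, height 49 mm in the clamp frame. The black jaw wall (12 mm thick, 80 mm wide, top 68 mm above the desk) rides 67 to 79 mm from it towards +x. The axes are the clamp's.
- pointer (a point): Outer tip of the red pointer on the carriage: a 3 mm wide red line, at the handle's centre along clamp x and 54 mm from it towards clamp -y. It travels with the handle.
- mark_tip (a point): Inner end of the yellow mark, a 4 mm wide bar, 24 mm long across the black scale with white ticks on the clamp's -y edge, 5 mm high on the 18 mm plate; fixed during an episode, 28 to 62 mm from the pointer's home towards clamp -x. Axes are the clamp's. The pointer lines up when it has the same clamp x as this point.
- jaw (a joint): Travel of the sliding jaw along clamp -x, in m: 0 home (closed), 0.080 end stop. A spring pulls it home with about 6 N at 0 growing to about 12 N at 0.060. While the lock is in, its brass bolt blocks the jaw after about 2 mm.
- lock_mid (a point): Centre of the red transport-lock knob, an upright block 30 mm (clamp x) by 16 mm (clamp y) by 34 mm high, its top 17 mm above this point, the wing's top 18 mm below it. It lies at clamp x -41, y 85 mm (plus its travel), height 36 mm. Axes are the clamp's.
- lock (a joint): Travel of the lock knob along clamp +y, in m: 0 fully in (locked), 0.045 its end stop (fully out, unlocked). It starts between 0 and 0.008, stays where it is left and needs about 2 N to move.
- bottle_mid (a point): Centre, half-way up, of an upright red drink bottle with a red cap, 60 mm across and 190 mm high: a bystander.
- mouse_mid (a point): Centre of a black computer mouse with green trim, 100 by 58 by 32 mm: a bystander.
- tablet_mid (a point): Centre of a black tablet lying flat, 175 by 115 by 10 mm: a bystander.

How it is judged:
By the outcome, as a careful person would: the job done as asked, in the order asked, and still so for the second after the job is handed in, while the arm keeps its last pose, push and grip.
It also fails if it takes over 48 s, if anything falls off the work surface, if the arm or the gripper's body presses on something with over 40 N, if the wrist force passes 120 N, or if a joint passes its speed limit or range.

## Working session

There is one attempt and no reset: what is moved stays moved. The work goes in short steps, Python scripts to look and compute and a tool call to move; the robot and the scene stay as the last step left them, time stands still between calls to the robot, and variables do not carry over. Pictures are saved under pics/ and viewed, and the job is handed in when it is done.

Besides the shell and the picture viewer there is one more tool, called after ">>>" in YAML: its name, and indented under it one key for each argument. arm_command: Moves the arm, as the interface text tells. Its arguments: {"type":"object","properties":{"series":{"type":"array"},"force":{"type":"number"}},"required":["series"]}

```bash
ls; mkdir -p pics; python3 - <<'E'
from station import get_obs, snapshot, camera_params, job, manip
import cv2
print(get_obs()); print(manip.grip_depth)
for n in("scene","top"):
    im=snapshot(n); cv2.imwrite(f"pics/{n}0.png",im[:,:,::-1]); print(n,camera_params(n))
E
```

```text
pics
{'t': 0.0, 'joint_positions': array([-1.21740784e+00,  1.31159941e-01,  1.48930351e+00, -3.54270782e-05,
        1.52296740e+00, -8.53989343e-02]), 'qvel': array([ 3.19454317e-04, -8.31723271e-05, -2.93009579e-05, -1.31955158e-03,
       -1.73174932e-03,  1.55479173e-03]), 'joint_torque': array([-4.28035506e-03, -5.59852803e+01, -4.91765499e+01,  7.62310275e-02,
        3.56743333e-02, -1.51462477e-04]), 'ee_pos': array([ 0.25469133, -0.54255664,  0.18217492]), 'orientation': array([-9.08496789e-04,  9.76028980e-01,  2.17638659e-01, -1.40320181e-04]), 'wrist_force': array([0.268123  , 0.67453503, 0.70288072]), 'moment': array([-0.00716237,  0.00641052, -0.02591692]), 'grip_width': 0.996687028760419}
0.0188
scene {'fx': 478.90052183058606, 'fy': 478.90052183058606, 'cx': 319.05676996339923, 'cy': 237.98435088007193, 'distortion': array([-0.01223025,  0.        ,  0.        ,  0.        ,  0.        ]), 'pose': array([[ 0.42151065,  0.57575923, -0.70059266,  1.16002705],
       [ 0.90654925, -0.28654174,  0.30993917, -0.25467421],
       [-0.0222987 , -0.76576441, -0.64273449,  0.62070365],
       [ 0.        ,  0.        ,  0.        ,  1.        ]])}
top {'fx': 433.61199042735257, 'fy': 433.61199042735257, 'cx': 321.5867211036879, 'cy': 245.72446683285034, 'distortion': array([-0.04691709,  0.        ,  0.        ,  0.        ,  0.        ]), 'pose': array([[-0.02613499, -0.98997687,  0.13879034,  0.48408743],
       [-0.99960302,  0.02441869, -0.01405489,  0.00435418],
       [ 0.01052494, -0.13910256, -0.99022205,  0.77595753],
       [ 0.        ,  0.        ,  0.        ,  1.        ]])}
```

View pics/scene0.png

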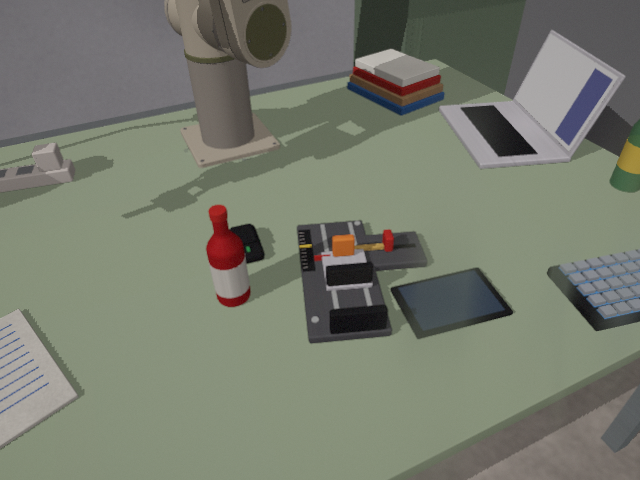

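View pics/top0.png

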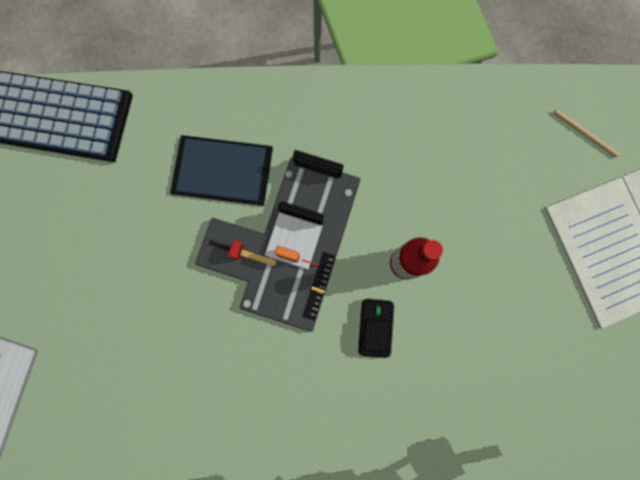

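The scene view shows the clamp at around (345,280), with the orange handle at (344,245), the red knob at (388,241) and the yellow mark at (305,246). In the top view the handle is at (287,254), the knob at (236,249), the mark at (318,290), the bottle at (415,257) and the mouse at (376,328). I'll measure these next.

```bash
cat > h.py <<'E'
import cv2,numpy as np
from station import get_obs, snapshot, camera_params, job, manip
def ray(n,uv):
    c=camera_params(n);K=np.array([[c['fx'],0,c['cx']],[0,c['fy'],c['cy']],[0,0,1]])
    p=cv2.undistortPoints(np.array([[uv]],float),K,c['distortion'])[0,0]
    T=c['pose'];return T[:3,3],T[:3,:3]@np.array([p[0],p[1],1])
def onz(n,uv,z):
    o,d=ray(n,uv);return o+d*(z-o[2])/d[2]
def tri(uv1,uv2):
    o1,d1=ray('scene',uv1);o2,d2=ray('top',uv2)
    s=np.linalg.lstsq(np.c_[d1,-d2],o2-o1,rcond=None)[0]
    a=o1+s[0]*d1;b=o2+s[1]*d2;return (a+b)/2,np.linalg.norm(a-b)
def masks(im):
    h=cv2.cvtColor(im,cv2.COLOR_RGB2HSV);H,S,V=[h[...,i].astype(int) for i in range(3)]
    return dict(red=((H<5)|(H>172))&(S>150)&(V>80),orange=(H>=6)&(H<=16)&(S>180)&(V>120),yellow=(H>=20)&(H<=32)&(S>150)&(V>120))
def blobs(im,minA=6):
    for k,m in masks(im).items():
        n,l,st,ce=cv2.connectedComponentsWithStats(m.astype(np.uint8))
        for i in range(1,n):
            if st[i,4]>=minA:
                ys,xs=np.where(l==i); r=cv2.minAreaRect(np.c_[xs,ys].astype(np.float32))
                print(k,st[i].tolist(),ce[i].round(1),np.array(cv2.boxPoints(r)).round(0).tolist() if st[i,4]<600 else '')
E
python3 - <<'E'
from h import *
for n in("scene","top"):
    im=cv2.imread(f"pics/{n}0.png")[:,:,::-1].copy(); print(n); blobs(im)
    b=(285,205,150,140) if n=="scene" else (185,140,180,200)
    c=im[b[1]:b[1]+b[3],b[0]:b[0]+b[2]]; cv2.imwrite(f"pics/{n}0c.png",cv2.resize(c,None,fx=3 if n=="top" else 4,fy=3 if n=="top" else 4,interpolation=cv2.INTER_CUBIC)[:,:,::-1])
E
```

```text
scene
red [353, 67, 88, 29, 438] [407.6  82.7] [[351.0, 90.0], [353.0, 67.0], [440.0, 75.0], [438.0, 99.0]]
red [207, 205, 37, 65, 1544] [222.9 241.7] 
red [383, 230, 11, 22, 195] [387.8 240.1] [[383.0, 230.0], [393.0, 230.0], [393.0, 251.0], [383.0, 251.0]]
red [314, 255, 8, 6, 40] [317.1 257.4] [[314.0, 260.0], [314.0, 255.0], [321.0, 255.0], [321.0, 260.0]]
red [217, 291, 32, 16, 236] [233.6 300.2] [[217.0, 295.0], [247.0, 291.0], [249.0, 304.0], [218.0, 308.0]]
orange [332, 235, 22, 21, 415] [342.9 244.9] [[332.0, 235.0], [353.0, 235.0], [353.0, 255.0], [332.0, 255.0]]
yellow [617, 141, 23, 33, 525] [629.7 158.5] [[615.0, 166.0], [626.0, 141.0], [649.0, 151.0], [638.0, 176.0]]
yellow [299, 244, 13, 4, 39] [305.3 245.6] [[299.0, 244.0], [311.0, 244.0], [311.0, 247.0], [299.0, 247.0]]
top
red [403, 238, 39, 36, 834] [422.7 253.7] 
red [228, 241, 15, 18, 189] [235.2 249.5] [[227.0, 256.0], [233.0, 239.0], [244.0, 243.0], [238.0, 260.0]]
red [311, 263, 8, 3, 15] [314.5 264.1] [[311.0, 264.0], [311.0, 262.0], [318.0, 264.0], [318.0, 266.0]]
orange [277, 248, 21, 13, 89] [287.  254.1] [[276.0, 254.0], [278.0, 247.0], [299.0, 254.0], [296.0, 261.0]]
yellow [312, 287, 12, 5, 28] [316.8 288.8] [[311.0, 289.0], [312.0, 286.0], [323.0, 290.0], [322.0, 293.0]]
```

```bash
echo
```

```text
(no output)
```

View pics/top0c.png

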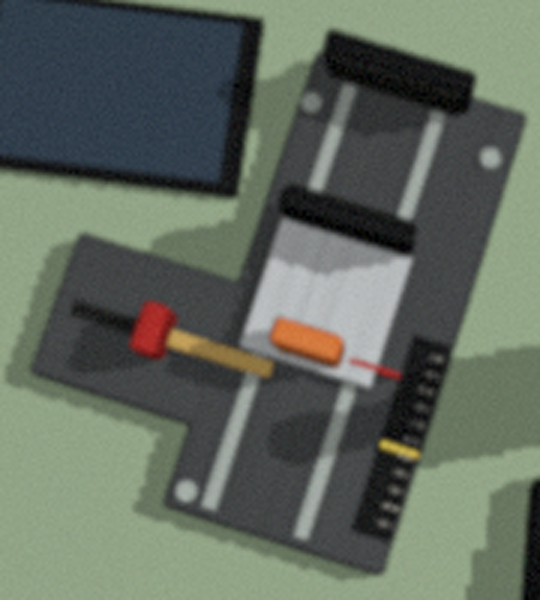

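View pics/scene0c.png

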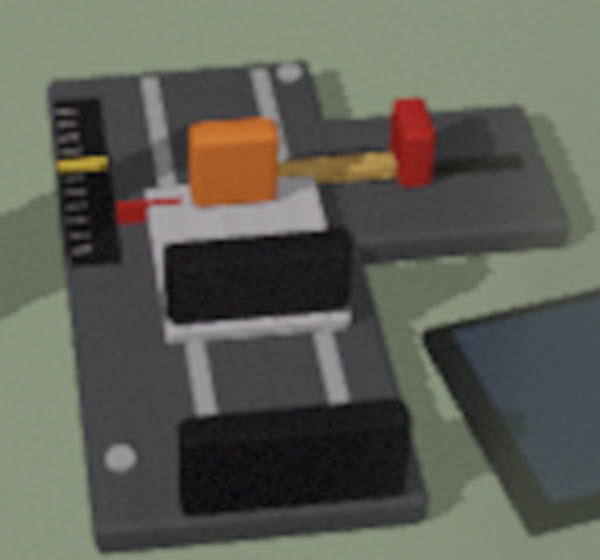

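```bash
python3 - <<'E'
from h import *
print('handle tri',tri((342.9,244.9),(287,254.1)),'top plane',onz('top',(287,254.1),.07))
print('lock',tri((387.8,240.1),(235.2,249.5)), onz('top',(235.2,249.5),.045))
print('ptr',tri((317.1,257.4),(314.5,264.1)),'yellow',tri((305.3,245.6),(316.8,288.8)))
for uv in [(314.5,264.1),(318.5,265)]: print('ptr z.03',onz('top',uv,.03))
for uv in [(311.5,287.5),(323,291.5)]: print('yel z.023',onz('top',uv,.023))
# plate corners at z=.018
for uv in [(241,308),(311,329),(359,176),(211,219),(196,264)]: print(uv,onz('top',uv,.018).round(4))
print('bottle cap',onz('top',(432,250),.19),'mouse',onz('top',(376,328),.03),'tablet',onz('top',(222,170),.01))
E
```

```text
handle tri (array([0.57313494, 0.05251529, 0.04805222]), np.float64(0.0006702056487022625)) top plane [0.57057656 0.05136454 0.07      ]
lock (array([0.58476935, 0.14218093, 0.03467076]), np.float64(0.0015184078917013285)) [0.58368149 0.1409603  0.045     ]
ptr (array([0.55757814, 0.00680551, 0.02292184]), np.float64(0.00012252160645750794)) yellow (array([0.51432829, 0.00288338, 0.01987601]), np.float64(0.0022021575834404758))
ptr z.03 [0.55690975 0.00683892 0.03      ]
ptr z.03 [ 5.55176966e-01 -2.71880058e-05  3.00000000e-02]
yel z.023 [0.5170725  0.01302654 0.023     ]
yel z.023 [ 0.50966893 -0.00668709  0.023     ]
(241, 308) [0.4849 0.1359 0.018 ]
(311, 329) [0.4461 0.0156 0.018 ]
(359, 176) [ 0.7161 -0.0775  0.018 ]
(211, 219) [0.6432 0.1893 0.018 ]
(196, 264) [0.5634 0.215  0.018 ]
bottle cap [ 0.55656764 -0.15511376  0.19      ] mouse [ 0.44529692 -0.09494134  0.03      ] tablet [0.73595145 0.17217703 0.01      ]
```

Measured spans match the stated sizes: the plate edge comes out at 286 mm against 290 mm, and the handle is at 48 mm height against 49 mm. Next I'll do a rigid fit of the clamp pose.

```bash
cat >> h.py <<'E'
# clamp pose from labelled points
def fit(W,C,w=None):
    W=np.array(W);C=np.array(C);mw=W.mean(0);mc=C.mean(0);a=C-mc;b=W-mw
    th=np.arctan2((a[:,0]*b[:,1]-a[:,1]*b[:,0]).sum(),(a*b).sum());R=np.array([[np.cos(th),-np.sin(th)],[np.sin(th),np.cos(th)]])
    t=mw-R@mc;return th,t,(b-a@R.T)*1000
E
python3 - <<'E'
from h import *
W=[onz('top',uv,.018)[:2] for uv in [(241,308),(311,329.5),(359.5,176),(211,219),(196,264.5)]]
C=[(-.135,.055),(-.135,-.08),(.155,-.08),(.004,.155),(-.086,.155)]
W+= [tri((342.9,244.9),(287,254.1))[0][:2]]; C+=[(-.022,0)]
th,t,r=fit(W,C); print(np.degrees(th),t,r.round(1))
R=np.array([[np.cos(th),-np.sin(th)],[np.sin(th),np.cos(th)]])
for k,p in dict(handle=(.57313,.05252),lock=(.58477,.14218),yin=(.51707,.01303),yout=(.50967,-.00669),ytri=(.51433,.00288),ptr=(.55758,.0068)).items(): print(k,(R.T@(np.array(p)-t)).round(4))
for k,c in dict(handle=(-.022,0),lock=(-.041,.088)).items(): print(k,(R@np.array(c)+t).round(4))
o=get_obs();from scipy.spatial.transform import Rotation as Ro
q=o['orientation'];M=Ro.from_quat(np.r_[q[1:],q[0]]).as_matrix();print(M.round(4), 'yaw tool y',np.degrees(np.arctan2(M[1,1],M[0,1])))
E
```

```text
-18.159370624348178 [0.59487778 0.04449281] [[ 1.2 -2.9]
 [ 3.5  5.1]
 [-1.1  1.5]
 [-3.7 -1.2]
 [ 1.  -3.6]
 [-0.8  1.2]]
handle [-0.0232  0.0008]
lock [-0.04    0.0897]
yin [-0.0641 -0.0541]
yout [-0.065  -0.0752]
ytri [-0.0636 -0.0646]
ptr [-0.0237 -0.0474]
handle [0.574  0.0513]
lock [0.5833 0.1409]
[[ 9.053e-01  4.248e-01 -6.000e-04]
 [ 4.248e-01 -9.053e-01  1.600e-03]
 [ 1.000e-04 -1.700e-03 -1.000e+00]] yaw tool y -64.86034134676272
```

>>> arm_command:
  series:
    - [0.06,[0,0,-0.02],[0,0,-0.115]]
    - [0.06,[0,0,-0.02],[0,0,-0.115]]
    - [0.06,[0,0,-0.02],[0,0,-0.115]]
    - [0.06,[0,0,-0.02],[0,0,-0.115]]
    - [0.06,[0,0,-0.02],[0,0,-0.115]]
    - [0.06,[0,0,-0.02],[0,0,-0.115]]
    - [0.06,[0,0,0],[0,0,-0.115]]
    - [0.06,[0,0,0],[0,0,0]]
  force: 25

```text
t: 0.77
ee_pos: [0.2551, -0.5438, 0.3047]
orientation: [0.001, 0.811, 0.585, -0.0]
wrist_force: [-0.4, -0.0, -0.8]
grip_width: 0.646
```

```bash
cat >> h.py <<'E'
from scipy.spatial.transform import Rotation as Ro
def tool():
    o=get_obs();q=o['orientation'];M=Ro.from_quat(np.r_[q[1:],q[0]]).as_matrix();return o,M
def go(p):
    o,M=tool();print('t',o['t'],'pos',o['ee_pos'].round(4),'yawy',np.degrees(np.arctan2(M[1,1],M[0,1])).round(2),'tilt',M[2,:2].round(4),'F',o['wrist_force'].round(1),'w',o['grip_width'].round(3)*93)
    print('delta tool',(M.T@(np.array(p)-o['ee_pos'])).round(4))
E
python3 -c "
from h import *
go((.584,.1412,.30))"
```

```text
Traceback (most recent call last):
  File "h.py", line 32, in go
    o,M=tool();print('t',o['t'],'pos',o['ee_pos'].round(4),'yawy',np.degrees(np.arctan2(M[1,1],M[0,1])).round(2),'tilt',M[2,:2].round(4),'F',o['wrist_force'].round(1),'w',o['grip_width'].round(3)*93)
                                                                                                                                                                           ^^^^^^^^^^^^^^^^^^^^^
AttributeError: 'float' object has no attribute 'round'
```

```bash
sed -i "s/o\['grip_width'\].round(3)\*93/round(o['grip_width']*93,1)/" h.py; python3 -c "
from h import *
go((.584,.1412,.30))"
```

```text
t 0.7667 pos [ 0.2551 -0.5438  0.3047] yawy -18.42 tilt [-0.0019  0.0015] F [-0.4 -0.  -0.8] w 60.0
delta tool [0.7538 0.0956 0.0034]
```

>>> arm_command:
  series:
    - [0.06,[0.0314,0.004,0],[0,0,0]]
    - [0.06,[0.0314,0.004,0],[0,0,0]]
    - [0.06,[0.0314,0.004,0],[0,0,0]]
    - [0.06,[0.0314,0.004,0],[0,0,0]]
    - [0.06,[0.0314,0.004,0],[0,0,0]]
    - [0.06,[0.0314,0.004,0],[0,0,0]]
    - [0.06,[0.0314,0.004,0],[0,0,0]]
    - [0.06,[0.0314,0.004,0],[0,0,0]]
    - [0.06,[0.0314,0.004,0],[0,0,0]]
    - [0.06,[0.0314,0.004,0],[0,0,0]]
    - [0.06,[0.0314,0.004,0],[0,0,0]]
    - [0.06,[0.0314,0.004,0],[0,0,0]]

```text
t: 1.77
ee_pos: [0.4213, -0.1999, 0.3019]
orientation: [-0.001, 0.814, 0.581, -0.0]
wrist_force: [0.9, -0.1, -0.1]
grip_width: 0.645
```

>>> arm_command:
  series:
    - [0.06,[0.0314,0.004,0],[0,0,0]]
    - [0.06,[0.0314,0.004,0],[0,0,0]]
    - [0.06,[0.0314,0.004,0],[0,0,0]]
    - [0.06,[0.0314,0.004,0],[0,0,0]]
    - [0.06,[0.0314,0.004,0],[0,0,0]]
    - [0.06,[0.0314,0.004,0],[0,0,0]]
    - [0.06,[0.0314,0.004,0],[0,0,0]]
    - [0.06,[0.0314,0.004,0],[0,0,0]]
    - [0.06,[0.0314,0.004,0],[0,0,0]]
    - [0.06,[0.0314,0.004,0],[0,0,0]]
    - [0.06,[0.0314,0.004,0],[0,0,0]]
    - [0.06,[0,0,0],[0,0,0]]

```text
t: 2.77
ee_pos: [0.5743, 0.1159, 0.3004]
orientation: [-0.002, 0.813, 0.582, -0.001]
wrist_force: [0.8, -0.1, 0.5]
grip_width: 0.644
```

```bash
python3 -c "
from h import *
go((.584,.1412,.024))"
```

```text
t 2.7667 pos [0.5743 0.1159 0.3004] yawy -18.76 tilt [ 0.0003 -0.0039] F [ 0.8 -0.1  0.5] w 59.9
delta tool [0.027  0.0022 0.2764]
```

>>> arm_command:
  series:
    - [0.06,[0.027,0.002,0],[0,0,0]]
    - [0.06,[0,0,0.033],[0,0,0]]
    - [0.06,[0,0,0.033],[0,0,0]]
    - [0.06,[0,0,0.033],[0,0,0]]
    - [0.06,[0,0,0.033],[0,0,0]]
    - [0.06,[0,0,0.033],[0,0,0]]
    - [0.06,[0,0,0.033],[0,0,0]]
    - [0.06,[0,0,0.03],[0,0,0]]
    - [0.06,[0,0,0],[0,0,0]]

```text
t: 3.52
ee_pos: [0.578, 0.1348, 0.0662]
orientation: [-0.003, 0.814, 0.581, -0.006]
wrist_force: [-1.2, -1.0, -1.4]
grip_width: 0.64
```

```bash
python3 -c "
from h import *
go((.584,.1412,.026))
im=snapshot('scene');blobs(im)
cv2.imwrite('pics/s1.png',cv2.resize(im[150:300,250:450],None,fx=4,fy=4,interpolation=cv2.INTER_CUBIC)[:,:,::-1])
"
```

```text
t 3.5167 pos [0.578  0.1348 0.0662] yawy -18.95 tilt [-0.0065 -0.0123] F [-1.2 -1.  -1.4] w 59.5
delta tool [0.0082 0.0041 0.0401]
red [354, 67, 16, 8, 38] [361.5  70.5] [[353.0, 68.0], [354.0, 66.0], [370.0, 73.0], [369.0, 75.0]]
red [427, 75, 14, 12, 105] [433.1  80.3] [[425.0, 80.0], [439.0, 74.0], [442.0, 81.0], [427.0, 87.0]]
red [207, 205, 37, 65, 1551] [222.9 241.7] 
red [383, 230, 11, 22, 194] [387.8 240.1] [[383.0, 230.0], [393.0, 230.0], [393.0, 251.0], [383.0, 251.0]]
red [314, 255, 8, 6, 41] [317.1 257.5] [[314.0, 260.0], [314.0, 255.0], [321.0, 255.0], [321.0, 260.0]]
red [217, 289, 33, 18, 240] [234.1 299.9] [[217.0, 295.0], [248.0, 289.0], [251.0, 303.0], [219.0, 309.0]]
orange [332, 235, 22, 21, 415] [342.9 244.9] [[332.0, 235.0], [353.0, 235.0], [353.0, 255.0], [332.0, 255.0]]
yellow [617, 141, 23, 33, 527] [629.7 158.6] [[615.0, 166.0], [626.0, 141.0], [649.0, 151.0], [637.0, 176.0]]
yellow [299, 244, 13, 4, 39] [305.3 245.6] [[299.0, 244.0], [311.0, 244.0], [311.0, 247.0], [299.0, 247.0]]
```

View pics/s1.png

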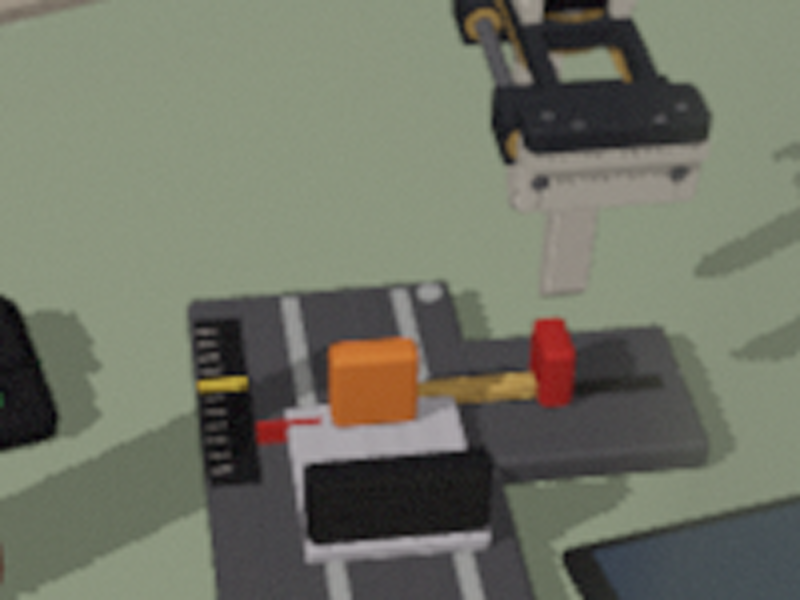

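The gripper is above and slightly behind the knob at (552,362) in the crop. I'll let it settle, then correct.

>>> arm_command:
  series:
    - [0.06,[0,0,0],[0,0,0]]
    - [0.06,[0,0,0],[0,0,0]]

```text
t: 3.73
ee_pos: [0.5862, 0.1362, 0.0778]
orientation: [0.001, 0.813, 0.582, 0.001]
wrist_force: [0.2, 0.9, -0.2]
grip_width: 0.644
```

```bash
python3 -c "
from h import *
go((.5845,.1412,.026))
print(tool()[1])"
```

```text
t 3.7333 pos [0.5862 0.1362 0.0778] yawy -18.81 tilt [0.0015 0.003 ] F [ 0.2  0.9 -0.2] w 59.9
delta tool [ 0.0041 -0.0034  0.0518]
[[ 3.22450121e-01  9.46580646e-01  3.31663818e-03]
 [ 9.46585298e-01 -3.22453229e-01  4.34986989e-04]
 [ 1.48121096e-03  2.99921933e-03 -9.99994405e-01]]
```

>>> arm_command:
  series:
    - [0.06,[0.004,-0.003,0],[0,0,0]]
    - [0.06,[0,0,0.013],[0,0,0]]
    - [0.06,[0,0,0.013],[0,0,0]]
    - [0.06,[0,0,0.013],[0,0,0]]
    - [0.06,[0,0,0.012],[0,0,0]]
    - [0.06,[0,0,0],[0,0,0]]
    - [0.06,[0,0,0],[0,0,0]]
    - [0.06,[0,0,0],[0,0,0]]

```text
t: 4.4
ee_pos: [0.583, 0.1408, 0.0241]
orientation: [-0.0, 0.813, 0.583, -0.0]
wrist_force: [-0.1, 0.7, 0.2]
grip_width: 0.649
```

```bash
python3 -c "
from h import *
go((.5845,.1412,.026))"
```

```text
t 4.4 pos [0.583  0.1408 0.0241] yawy -18.74 tilt [-0.0002 -0.0004] F [-0.1  0.7  0.2] w 60.4
delta tool [ 0.0008  0.0013 -0.0019]
```

Well placed. Now I'll close on the knob.

>>> arm_command:
  series:
    - [0.02,[0,0,-0.002],[0,0,0]]
    - [0.02,[0,0,0],[0,0,0]]
    - [0.02,[0,0,0],[0,0,0]]
    - [0.02,[0,0,0],[0,0,0]]
    - [0.02,[0,0,0],[0,0,0]]
    - [0.02,[0,0,0],[0,0,0]]
    - [0.02,[0,0,0],[0,0,0]]
  force: 25

```text
t: 4.98
ee_pos: [0.583, 0.1409, 0.0263]
orientation: [-0.0, 0.813, 0.583, 0.0]
wrist_force: [0.9, 0.2, -0.0]
grip_width: 0.228
```

```bash
python3 -c "
from h import *
go((.583,.1408,.026))"
```

```text
t 4.9833 pos [0.583  0.1409 0.0263] yawy -18.74 tilt [ 0. -0.] F [ 0.9  0.2 -0. ] w 21.2
delta tool [-0.0001  0.      0.0003]
```

>>> arm_command:
  series:
    - [0.02,[0,0,0],[0,0,0]]
    - [0.02,[0,0,0],[0,0,0]]

```text
t: 5.15
ee_pos: [0.583, 0.1409, 0.0262]
orientation: [-0.0, 0.813, 0.583, -0.0]
wrist_force: [0.5, -0.2, -0.2]
grip_width: 0.215
```

```bash
python3 -c "
from h import *
go((.583,.1408,.026))
for n,s in (('scene',np.s_[190:300,290:450]),('top',np.s_[190:300,160:320])):
  im=snapshot(n);blobs(im)
  cv2.imwrite('pics/'+n+'2.png',cv2.resize(im[s],None,fx=4,fy=4,interpolation=cv2.INTER_CUBIC)[:,:,::-1])
"
```

```text
t 5.15 pos [0.583  0.1409 0.0262] yawy -18.73 tilt [-0.     -0.0001] F [ 0.5 -0.2 -0.2] w 20.0
delta tool [-0.0001  0.      0.0002]
red [354, 67, 20, 10, 47] [363.6  71.4] [[353.0, 68.0], [354.0, 66.0], [374.0, 75.0], [373.0, 76.0]]
red [432, 75, 9, 10, 55] [436.1  78.9] [[432.0, 77.0], [439.0, 74.0], [442.0, 81.0], [434.0, 84.0]]
red [207, 205, 37, 65, 1552] [223.  241.7] 
red [383, 231, 11, 21, 161] [387.9 241.9] [[383.0, 231.0], [393.0, 231.0], [393.0, 251.0], [383.0, 251.0]]
red [314, 255, 8, 6, 40] [317.1 257.4] [[314.0, 260.0], [314.0, 255.0], [321.0, 255.0], [321.0, 260.0]]
red [217, 291, 33, 16, 239] [233.8 300.2] [[217.0, 295.0], [249.0, 291.0], [250.0, 304.0], [219.0, 308.0]]
orange [332, 235, 22, 21, 413] [342.9 244.9] [[332.0, 235.0], [353.0, 235.0], [353.0, 255.0], [332.0, 255.0]]
yellow [617, 139, 23, 35, 529] [629.7 158.5] [[615.0, 166.0], [627.0, 139.0], [649.0, 149.0], [638.0, 176.0]]
yellow [299, 244, 13, 4, 39] [305.3 245.6] [[299.0, 244.0], [311.0, 244.0], [311.0, 247.0], [299.0, 247.0]]
red [403, 238, 39, 36, 889] [422.2 254.4] 
red [241, 245, 3, 5, 8] [241.8 247. ] [[240.0, 249.0], [242.0, 245.0], [243.0, 246.0], [241.0, 249.0]]
red [311, 263, 8, 3, 16] [314.4 264.1] [[311.0, 265.0], [311.0, 263.0], [318.0, 263.0], [318.0, 265.0]]
orange [276, 248, 22, 13, 80] [286.8 254.4] [[275.0, 254.0], [278.0, 247.0], [298.0, 253.0], [296.0, 261.0]]
yellow [312, 287, 12, 5, 28] [316.6 288.8] [[311.0, 289.0], [312.0, 286.0], [323.0, 290.0], [322.0, 293.0]]
```

View pics/scene2.png

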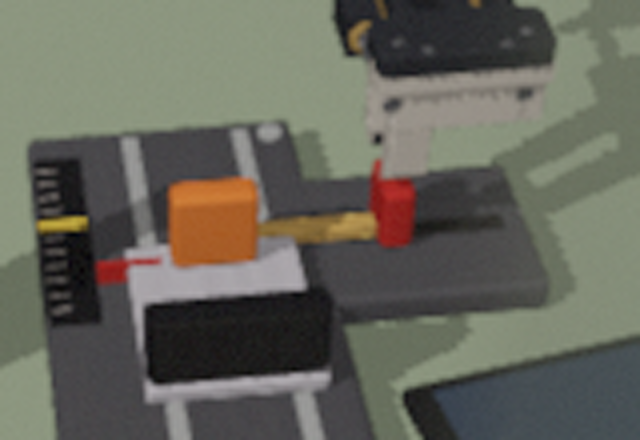

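View pics/top2.png

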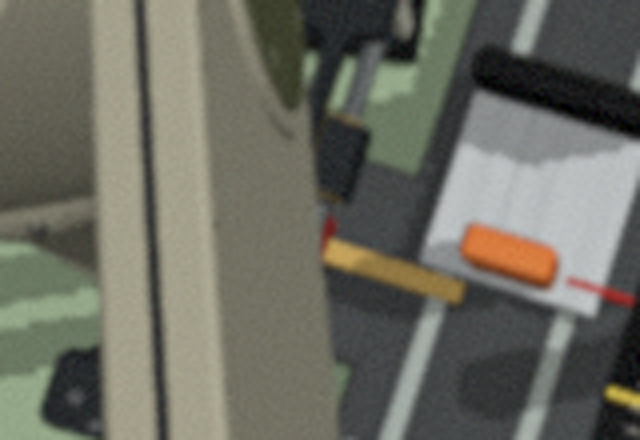

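The picture shows the finger tip at about (407,178) in the crop, covering only the knob's upper right. The opening also went down to 20 mm, although the knob is 30 mm wide. I'll project the TCP and finger tip to see where they really are.

```bash
cat >> h.py <<'E'
def proj(n,P):
    c=camera_params(n);K=np.array([[c['fx'],0,c['cx']],[0,c['fy'],c['cy']],[0,0,1]])
    Ti=np.linalg.inv(c['pose']);return cv2.projectPoints(np.array([P],float),cv2.Rodrigues(Ti[:3,:3])[0],Ti[:3,3],K,c['distortion'])[0].reshape(2)
E
python3 -c "
from h import *
o,M=tool()
c=lambda p:((p-np.array([290,190]))*4).round()
for l in [(0,0,0),(0,.01,0),(0,-.01,0),(0,.0275,0),(-.0075,.0275,0),(.0075,.0275,0),(0,.0275,-.0188),(0,.0275,-.05)]:
  P=o['ee_pos']+M@np.array(l); print(l,P.round(4),c(proj('scene',P)))
"
```

```text
(0, 0, 0) [0.583  0.1409 0.0262] [387. 212.]
(0, 0.01, 0) [0.5925 0.1377 0.0262] [392. 226.]
(0, -0.01, 0) [0.5735 0.1441 0.0262] [383. 199.]
(0, 0.0275, 0) [0.6091 0.1321 0.0262] [400. 251.]
(-0.0075, 0.0275, 0) [0.6067 0.125  0.0262] [384. 252.]
(0.0075, 0.0275, 0) [0.6115 0.1392 0.0262] [416. 249.]
(0, 0.0275, -0.0188) [0.6091 0.1321 0.045 ] [403. 220.]
(0, 0.0275, -0.05) [0.6091 0.1321 0.0762] [408. 167.]
```

```bash
python3 -c "
from h import *
M=tool()[1]
for l in [(0,0,0),(0,.03,0),(0,.0475,0),(0,-.03,0),(0,-.0475,0)]:
  P=np.array([.578,.1348,.0662])+M@np.array(l); print(l,((proj('scene',P)-np.array([250,150]))*4).round())
im=snapshot('scene')
cv2.imwrite('pics/s3.png',cv2.resize(im[130:260,340:450],None,fx=5,fy=5,interpolation=cv2.INTER_LANCZOS4)[:,:,::-1])
"
```

```text
(0, 0, 0) [536. 304.]
(0, 0.03, 0) [550. 345.]
(0, 0.0475, 0) [559. 370.]
(0, -0.03, 0) [523. 265.]
(0, -0.0475, 0) [515. 243.]
```

View pics/s3.png

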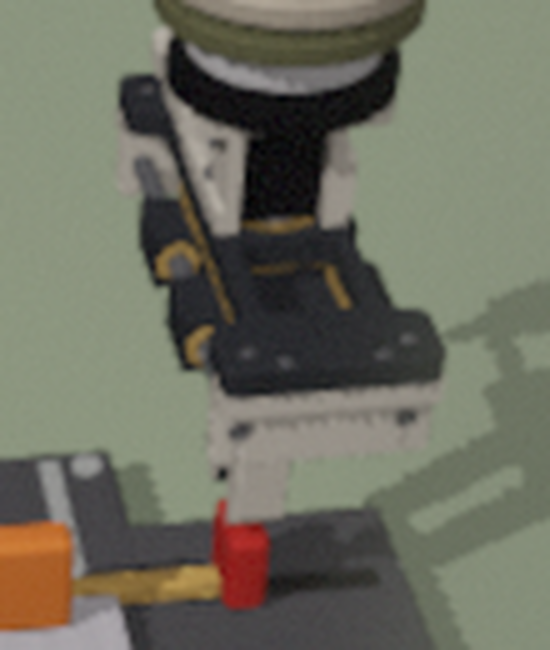

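```bash
python3 -c "
from h import *
im=cv2.imread('pics/s3.png')
im=snapshot('scene')
cv2.imwrite('pics/s4.png',cv2.resize(im[205:260,370:420],None,fx=11,fy=11,interpolation=cv2.INTER_NEAREST)[:,:,::-1])
im=snapshot('top')
cv2.imwrite('pics/t4.png',im[:,:,::-1])
go((0,0,0)); print(get_obs()['joint_positions'])
"
```

```text
t 5.4 pos [0.583  0.1409 0.0262] yawy -18.73 tilt [-0. -0.] F [-0.5 -0.5 -0.1] w 19.9
delta tool [-0.3207 -0.5069  0.0262]
[ 1.51696330e-01  2.55734187e-01  1.64210815e+00 -2.14118849e-05
  1.24377624e+00  4.78681159e-01]
```

View pics/s4.png

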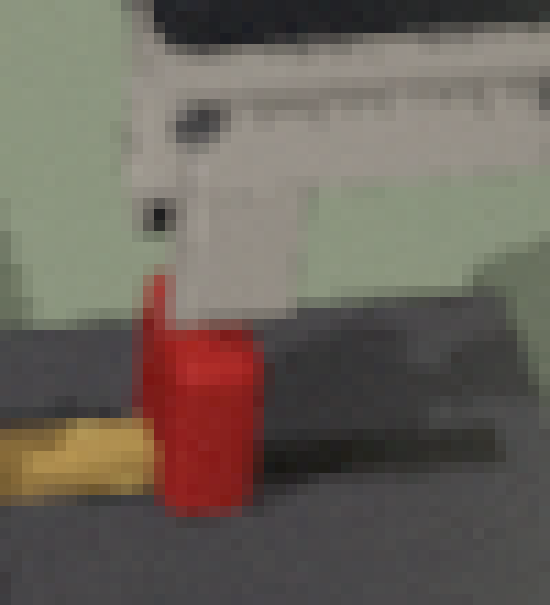

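View pics/t4.png

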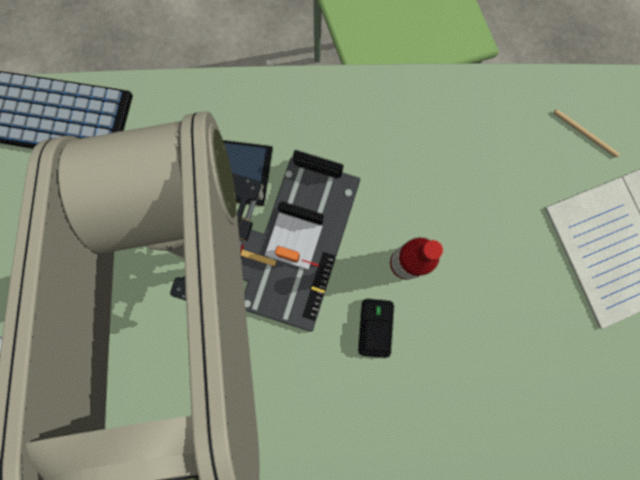

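```bash
python3 -c "
from h import *
o,M=tool()
for uv in [(395.5,234),(385.5,234.5)]:
  for z in (.02,.026,.04,.053,.065): 
    P=onz('scene',uv,z);print(uv,z,P.round(4),'tool',(M.T@(P-o['ee_pos'])*1000).round(1))
"
```

```text
(395.5, 234) 0.02 [0.5611 0.1744 0.02  ] tool [ 24.6 -31.6   6.2]
(395.5, 234) 0.026 [0.567  0.1701 0.026 ] tool [ 22.5 -24.5   0.2]
(395.5, 234) 0.04 [0.581  0.1601 0.04  ] tool [ 17.5  -8.1 -13.8]
(395.5, 234) 0.053 [0.594  0.1508 0.053 ] tool [ 12.9   7.2 -26.8]
(395.5, 234) 0.065 [0.6059 0.1422 0.065 ] tool [  8.6  21.2 -38.8]
(385.5, 234.5) 0.02 [0.5537 0.1561 0.02  ] tool [  5.  -32.7   6.2]
(385.5, 234.5) 0.026 [0.5597 0.152  0.026 ] tool [  3.  -25.6   0.2]
(385.5, 234.5) 0.04 [0.5739 0.1424 0.04  ] tool [ -1.5  -9.2 -13.8]
(385.5, 234.5) 0.053 [0.587  0.1335 0.053 ] tool [ -5.7   6.1 -26.8]
(385.5, 234.5) 0.065 [0.5991 0.1253 0.065 ] tool [ -9.6  20.2 -38.8]
```

The visible finger's lower edge only fits the tool geometry (x ±8 mm, back at y about +20 mm) at z ≈ 0.065 to 0.07. So the real tips are about 40 mm above the reported TCP and are hovering over the knob. That also explains the zero force and the 20 mm closure. I'll open, descend part way and check again.

>>> arm_command:
  series:
    - [0.06,[0,0,0],[0,0,0]]
    - [0.06,[0,0,0],[0,0,0]]
    - [0.06,[0,0,0],[0,0,0]]
    - [0.06,[0,0,0],[0,0,0]]
    - [0.06,[0,0,0],[0,0,0]]
    - [0.06,[0,0,0],[0,0,0]]

```text
t: 5.9
ee_pos: [0.5831, 0.1409, 0.0262]
orientation: [-0.0, 0.813, 0.583, 0.0]
wrist_force: [0.4, 0.4, 0.1]
grip_width: 0.598
```

```bash
cat >> h.py <<'E'
def tip(uv):
  o,M=tool()
  for dz in (0,.01,.02,.03,.035,.04,.045): 
    z=o['ee_pos'][2]+dz;P=onz('scene',uv,z);print(uv,dz,P.round(4),'tool',(M.T@(P-o['ee_pos'])*1000).round(1))
E
python3 -c "
from h import *
go((.583,.1409,.026))
im=snapshot('scene')
cv2.imwrite('pics/s5.png',cv2.resize(im[205:260,370:420],None,fx=11,fy=11,interpolation=cv2.INTER_NEAREST)[:,:,::-1])
"
```

```text
t 5.9 pos [0.5831 0.1409 0.0262] yawy -18.74 tilt [ 0. -0.] F [0.4 0.4 0.1] w 55.6
delta tool [-0.     -0.0001  0.0002]
```

View pics/s5.png

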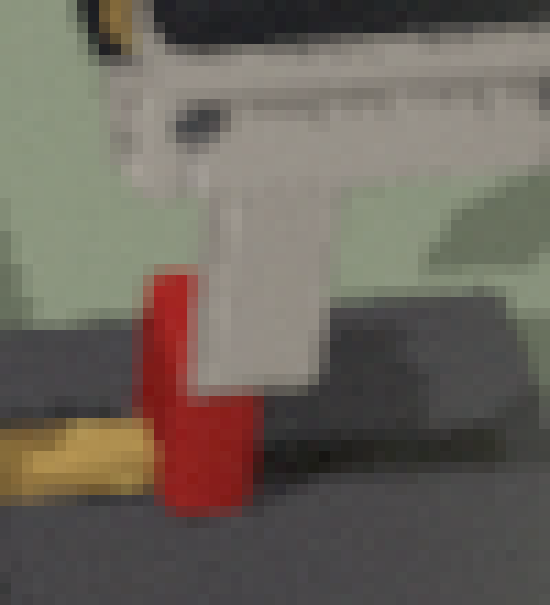

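```bash
python3 -c "
from h import *
tip((399.2,240)); tip((387.4,241))"
```

```text
(399.2, 240) 0 [0.5858 0.1667 0.0263] tool [25.3 -5.7  0. ]
(399.2, 240) 0.01 [0.5954 0.1596 0.0363] tool [ 21.7   5.7 -10. ]
(399.2, 240) 0.02 [0.6051 0.1525 0.0463] tool [ 18.1  17.1 -20. ]
(399.2, 240) 0.03 [0.6148 0.1454 0.0563] tool [ 14.4  28.6 -30. ]
(399.2, 240) 0.035 [0.6196 0.1419 0.0613] tool [ 12.6  34.3 -35. ]
(399.2, 240) 0.04 [0.6244 0.1383 0.0663] tool [ 10.8  40.  -40. ]
(399.2, 240) 0.045 [0.6293 0.1348 0.0713] tool [  9.   45.7 -45. ]
(387.4, 241) 0 [0.5783 0.145  0.0263] tool [ 2.4 -5.8 -0. ]
(387.4, 241) 0.01 [0.5881 0.1383 0.0363] tool [ -0.8   5.6 -10. ]
(387.4, 241) 0.02 [0.5979 0.1316 0.0463] tool [ -4.1  17.  -20. ]
(387.4, 241) 0.03 [0.6077 0.1248 0.0563] tool [ -7.3  28.5 -30. ]
(387.4, 241) 0.035 [0.6126 0.1215 0.0613] tool [ -8.9  34.2 -35. ]
(387.4, 241) 0.04 [0.6175 0.1181 0.0663] tool [-10.5  39.9 -40. ]
(387.4, 241) 0.045 [0.6223 0.1148 0.0713] tool [-12.1  45.6 -45. ]
```

>>> arm_command:
  series:
    - [0.06,[0,0,0.005],[0,0,0]]
    - [0.06,[0,0,0.005],[0,0,0]]
    - [0.06,[0,0,0],[0,0,0]]

```text
t: 6.2
ee_pos: [0.582, 0.1407, 0.0146]
orientation: [-0.0, 0.813, 0.583, -0.001]
wrist_force: [-1.0, -0.1, -0.9]
grip_width: 0.644
```

```bash
python3 -c "
from h import *
go((.583,.1409,.026))
im=snapshot('scene')
cv2.imwrite('pics/s6.png',cv2.resize(im[205:260,370:420],None,fx=11,fy=11,interpolation=cv2.INTER_NEAREST)[:,:,::-1])
"
```

```text
t 6.2 pos [0.582  0.1407 0.0146] yawy -18.74 tilt [-0.001  -0.0019] F [-1.  -0.1 -0.9] w 59.9
delta tool [ 0.0005  0.0009 -0.0114]
```

View pics/s6.png

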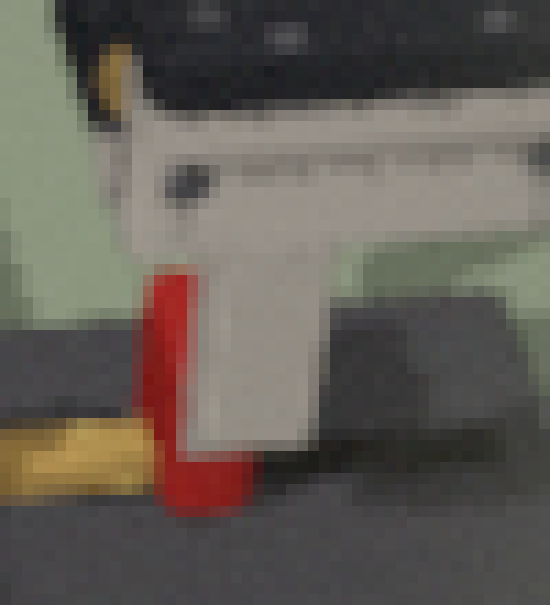

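The reported TCP is now below the wing top with no contact force, which confirms the offset. I'll keep descending gently.

>>> arm_command:
  series:
    - [0.06,[0,0,0.005],[0,0,0]]
    - [0.06,[0,0,0.005],[0,0,0]]
    - [0.06,[0,0,0.005],[0,0,0]]
    - [0.06,[0,0,0.005],[0,0,0]]
    - [0.06,[0,0,0],[0,0,0]]
    - [0.06,[0,0,0],[0,0,0]]

```text
t: 6.75
ee_pos: [0.5825, 0.1408, -0.0045]
orientation: [-0.0, 0.813, 0.583, -0.001]
wrist_force: [0.6, 0.2, -1.1]
grip_width: 0.644
```

```bash
python3 -c "
from h import *
go((.583,.1409,.026))
im=snapshot('scene')
cv2.imwrite('pics/s7.png',cv2.resize(im[205:270,370:420],None,fx=9,fy=9,interpolation=cv2.INTER_NEAREST)[:,:,::-1])
"
```

```text
t 6.75 pos [ 0.5825  0.1408 -0.0045] yawy -18.73 tilt [-0.0006 -0.0011] F [ 0.6  0.2 -1.1] w 59.9
delta tool [ 0.0002  0.0005 -0.0305]
```

View pics/s7.png

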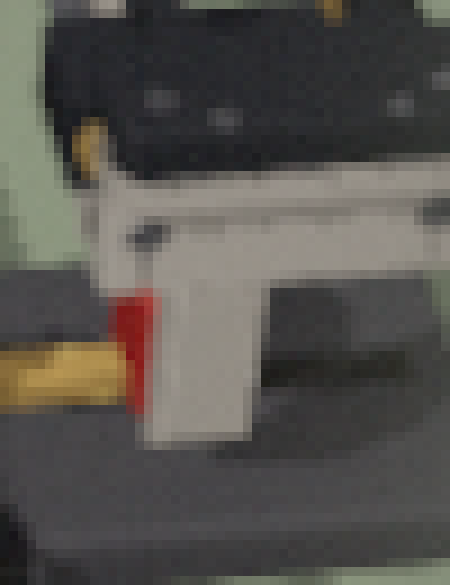

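>>> arm_command:
  series:
    - [0.06,[0,0,0.005],[0,0,0]]
    - [0.06,[0,0,0],[0,0,0]]
    - [0.02,[0,0,0],[0,0,0]]
    - [0.02,[0,0,0],[0,0,0]]
    - [0.02,[0,0,0],[0,0,0]]
    - [0.02,[0,0,0],[0,0,0]]
    - [0.02,[0,0,0],[0,0,0]]
    - [0.02,[0,0,0],[0,0,0]]
  force: 25

```text
t: 7.47
ee_pos: [0.5849, 0.1404, -0.0083]
orientation: [0.001, 0.813, 0.582, 0.001]
wrist_force: [7.7, -2.8, -6.0]
grip_width: 0.324
```

```bash
python3 -c "
from h import *
go((.583,.1409,.026))"
```

```text
t 7.4667 pos [ 0.5849  0.1404 -0.0083] yawy -18.75 tilt [0.0007 0.0036] F [ 7.7 -2.8 -6. ] w 30.1
delta tool [-0.0001 -0.0019 -0.0343]
```

The grip holds at 30.1 mm, which is the knob's width. Now I'll slide it along tool +x (clamp +y).

>>> arm_command:
  series:
    - [0.02,[0,0.002,0],[0,0,0]]
    - [0.02,[0.005,0,0],[0,0,0]]
    - [0.02,[0.005,0,0],[0,0,0]]
    - [0.02,[0.005,0,0],[0,0,0]]
    - [0.02,[0.005,0,0],[0,0,0]]
    - [0.02,[0.005,0,0],[0,0,0]]
    - [0.02,[0.005,0,0],[0,0,0]]
    - [0.02,[0,0,0],[0,0,0]]

```text
t: 8.13
ee_pos: [0.5951, 0.1699, -0.0083]
orientation: [-0.0, 0.813, 0.583, 0.001]
wrist_force: [-1.1, 1.9, 3.8]
grip_width: 0.32
```

```bash
python3 -c "
from h import *
go((.5849,.1404,-.0083))
o,M=tool();print((M.T@o['wrist_force']).round(1))"
```

```text
t 8.1333 pos [ 0.5951  0.1699 -0.0083] yawy -18.7 tilt [0.001  0.0006] F [-1.1  1.9  3.8] w 29.7
delta tool [-0.0313 -0.0002 -0.0001]
[ 1.4 -1.6 -3.8]
```

>>> arm_command:
  series:
    - [0.02,[0.004,0,0],[0,0,0]]
    - [0.02,[0.004,0,0],[0,0,0]]
    - [0.02,[0.003,0,0],[0,0,0]]
    - [0.02,[0.002,0,0],[0,0,0]]
    - [0.02,[0.002,0,0],[0,0,0]]
    - [0.02,[0,0,0],[0,0,0]]
    - [0.02,[0,0,0],[0,0,0]]

```text
t: 8.72
ee_pos: [0.5987, 0.1805, -0.0084]
orientation: [0.001, 0.813, 0.582, -0.002]
wrist_force: [-7.0, -11.6, 11.2]
grip_width: 0.324
```

```bash
python3 -c "
from h import *
go((.5849,.1404,-.0083))
o,M=tool();print((M.T@o['wrist_force']).round(1))
blobs(snapshot('scene'))"
```

```text
t 8.7167 pos [ 0.5987  0.1805 -0.0084] yawy -18.75 tilt [-0.004  -0.0007] F [ -7.  -11.6  11.2] w 30.1
delta tool [-0.0424 -0.0002  0.0001]
[-13.2  -2.9 -11.1]
red [354, 67, 48, 29, 248] [384.9  83.2] [[351.0, 73.0], [354.0, 66.0], [404.0, 88.0], [401.0, 95.0]]
red [207, 205, 37, 65, 1556] [223.  241.7] 
red [404, 236, 3, 7, 12] [405.2 238.8] [[404.0, 236.0], [406.0, 236.0], [406.0, 242.0], [404.0, 242.0]]
red [314, 255, 8, 6, 40] [317.1 257.4] [[314.0, 260.0], [314.0, 255.0], [321.0, 255.0], [321.0, 260.0]]
red [217, 289, 33, 18, 243] [234.1 299.9] [[217.0, 295.0], [248.0, 289.0], [251.0, 303.0], [219.0, 309.0]]
orange [332, 235, 22, 21, 415] [342.9 244.9] [[332.0, 235.0], [353.0, 235.0], [353.0, 255.0], [332.0, 255.0]]
yellow [617, 139, 23, 35, 529] [629.7 158.5] [[615.0, 166.0], [627.0, 139.0], [650.0, 149.0], [638.0, 176.0]]
yellow [299, 244, 13, 4, 39] [305.3 245.6] [[299.0, 244.0], [311.0, 244.0], [311.0, 247.0], [299.0, 247.0]]
```

Resistance has risen to 13 N after 42.4 mm of travel, which with the starting 3 mm matches the 45 mm end stop. I'll release and lift.

>>> arm_command:
  series:
    - [0.06,[0,0,0],[0,0,0]]
    - [0.06,[0,0,0],[0,0,0]]
    - [0.06,[0,0,0],[0,0,0]]
    - [0.06,[0,0,0],[0,0,0]]
    - [0.06,[0,0,0],[0,0,0]]
    - [0.06,[0,0,-0.02],[0,0,0]]
    - [0.06,[0,0,-0.03],[0,0,0]]
    - [0.06,[0,0,-0.03],[0,0,0]]
    - [0.06,[0,0,0],[0,0,0]]
    - [0.06,[0,0,0],[0,0,0]]

```text
t: 9.6
ee_pos: [0.6017, 0.1836, 0.0742]
orientation: [0.001, 0.813, 0.583, 0.003]
wrist_force: [-0.1, -0.5, -0.6]
grip_width: 0.646
```

```bash
python3 -c "
from h import *
go((.574,.0515,.0766))
for n,s in (('scene',np.s_[190:300,290:450]),('top',np.s_[190:300,160:320])):
  im=snapshot(n);blobs(im)
  cv2.imwrite('pics/'+n+'8.png',cv2.resize(im[s],None,fx=4,fy=4,interpolation=cv2.INTER_CUBIC)[:,:,::-1])
"
```

```text
t 9.6 pos [0.6017 0.1836 0.0742] yawy -18.72 tilt [0.0029 0.0047] F [-0.1 -0.5 -0.6] w 60.0
delta tool [-0.134   0.0162 -0.0027]
red [354, 67, 48, 29, 251] [384.8  83.1] [[351.0, 73.0], [354.0, 66.0], [404.0, 88.0], [401.0, 95.0]]
red [207, 205, 37, 65, 1550] [222.9 241.7] 
red [404, 228, 12, 22, 186] [409.8 238.1] [[403.0, 248.0], [406.0, 227.0], [416.0, 229.0], [414.0, 250.0]]
red [314, 255, 8, 6, 41] [317.1 257.5] [[314.0, 260.0], [314.0, 255.0], [321.0, 255.0], [321.0, 260.0]]
red [217, 289, 33, 18, 243] [234.1 300. ] [[217.0, 295.0], [248.0, 289.0], [251.0, 303.0], [219.0, 309.0]]
orange [332, 235, 22, 21, 416] [342.8 244.9] [[332.0, 235.0], [353.0, 235.0], [353.0, 255.0], [332.0, 255.0]]
yellow [617, 141, 23, 33, 529] [629.7 158.6] [[615.0, 166.0], [626.0, 141.0], [649.0, 151.0], [638.0, 176.0]]
yellow [299, 244, 13, 4, 39] [305.3 245.6] [[299.0, 244.0], [311.0, 244.0], [311.0, 247.0], [299.0, 247.0]]
red [205, 233, 16, 19, 199] [212.1 242.2] [[203.0, 248.0], [210.0, 232.0], [221.0, 237.0], [215.0, 253.0]]
red [402, 238, 40, 36, 951] [421.6 254.8] 
red [311, 263, 8, 3, 16] [314.4 264.1] [[311.0, 265.0], [311.0, 263.0], [318.0, 263.0], [318.0, 265.0]]
orange [276, 248, 22, 13, 65] [286.8 254.8] [[275.0, 254.0], [277.0, 247.0], [298.0, 254.0], [296.0, 261.0]]
orange [284, 249, 8, 4, 9] [287.4 250.8] [[284.0, 250.0], [284.0, 249.0], [291.0, 251.0], [291.0, 253.0]]
yellow [312, 287, 12, 5, 27] [316.6 288.8] [[311.0, 289.0], [312.0, 286.0], [323.0, 290.0], [322.0, 293.0]]
```

View pics/scene8.png

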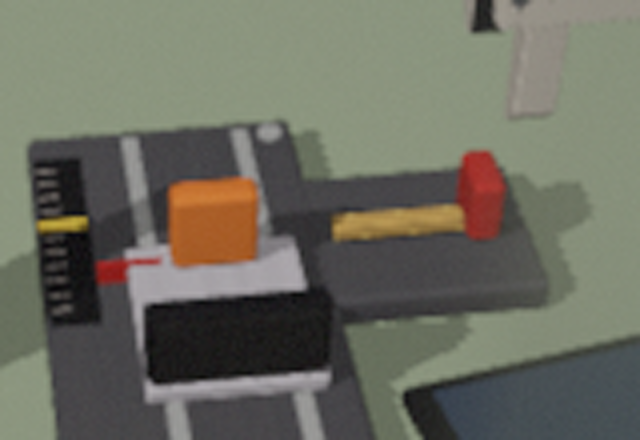

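The knob is now at crop (481,195), the slot beyond it is gone and the bolt is clear of the carriage.

```bash
python3 -c "
from h import *
p,e=tri((409.8,238.1),(212.1,242.2));print(p,e); a=tri((387.8,240.1),(235.2,249.5))[0]
h=np.array([.57313,.05252])
y=np.radians(-18.7);ey=np.array([-np.sin(y),np.cos(y)]);print('moved',(p-a)[:2]@ey,'rel handle',(p[:2]-h)@ey)
"
```

```text
[0.59843802 0.18215895 0.03493979] 0.0014901726999004478
moved 0.042249948177521576 rel handle 0.13090942724487564
```

The lock reads 131 mm from the handle axis, against 130 mm expected when fully out. Next is the handle.

>>> arm_command:
  series:
    - [0.045,[-0.026,0.003,0],[0,0,0]]
    - [0.045,[-0.027,0.003,0],[0,0,0]]
    - [0.045,[-0.027,0.003,0],[0,0,0]]
    - [0.045,[-0.027,0.003,0],[0,0,0]]
    - [0.045,[-0.027,0.004,0],[0,0,0]]
    - [0.045,[0,0,0],[0,0,0]]
    - [0.045,[0,0,0],[0,0,0]]
    - [0.045,[0,0,0],[0,0,0]]
  force: 40

```text
t: 10.37
ee_pos: [0.5707, 0.0511, 0.07]
orientation: [-0.001, 0.813, 0.582, -0.001]
wrist_force: [0.4, -0.6, -0.2]
grip_width: 0.482
```

```bash
python3 -c "
from h import *
go((.5735,.052,.004))
im=snapshot('scene')
cv2.imwrite('pics/s9.png',cv2.resize(im[130:280,280:430],None,fx=4,fy=4,interpolation=cv2.INTER_CUBIC)[:,:,::-1])
"
```

```text
t 10.3667 pos [0.5707 0.0511 0.07  ] yawy -18.77 tilt [-0.0002 -0.002 ] F [ 0.4 -0.6 -0.2] w 44.8
delta tool [0.0017 0.0025 0.066 ]
```

View pics/s9.png

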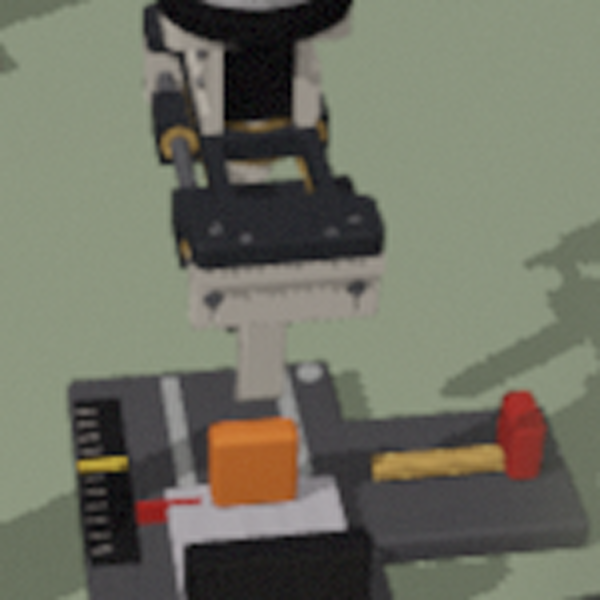

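The gripper is centred above the handle. Descending.

>>> arm_command:
  series:
    - [0.045,[0.001,0.002,0.008],[0,0,0]]
    - [0.045,[0,0,0.012],[0,0,0]]
    - [0.045,[0,0,0.012],[0,0,0]]
    - [0.045,[0,0,0.012],[0,0,0]]
    - [0.045,[0,0,0.01],[0,0,0]]
    - [0.045,[0,0,0.008],[0,0,0]]
    - [0.045,[0,0,0],[0,0,0]]
    - [0.045,[0,0,0],[0,0,0]]

```text
t: 11.08
ee_pos: [0.5731, 0.0511, 0.0084]
orientation: [-0.0, 0.813, 0.583, -0.001]
wrist_force: [0.4, -0.5, 0.0]
grip_width: 0.484
```

```bash
python3 -c "
from h import *
go((.5735,.052,.004))
im=snapshot('scene')
cv2.imwrite('pics/s10.png',cv2.resize(im[180:290,280:430],None,fx=5,fy=5,interpolation=cv2.INTER_CUBIC)[:,:,::-1])
"
```

```text
t 11.0833 pos [0.5731 0.0511 0.0084] yawy -18.74 tilt [-0.0005 -0.0015] F [ 0.4 -0.5  0. ] w 45.0
delta tool [0.001  0.0001 0.0044]
```

View pics/s10.png

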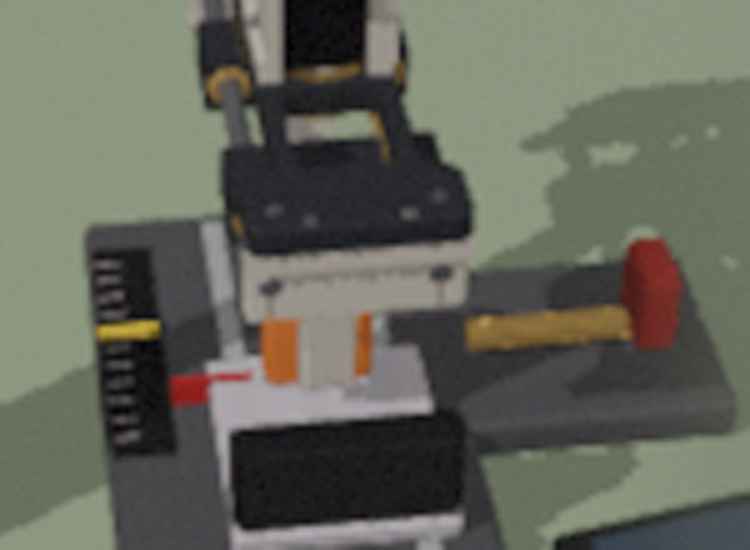

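The fingers straddle the handle, with the tip at (328,388) in the crop. Closing.

>>> arm_command:
  series:
    - [0.005,[0,0,0.002],[0,0,0]]
    - [0.005,[0,0,0],[0,0,0]]
    - [0.005,[0,0,0],[0,0,0]]
    - [0.005,[0,0,0],[0,0,0]]
    - [0.005,[0,0,0],[0,0,0]]
    - [0.005,[0,0,0],[0,0,0]]
    - [0.005,[0,0,0],[0,0,0]]
  force: 40

```text
t: 11.72
ee_pos: [0.5743, 0.0511, 0.0076]
orientation: [0.0, 0.813, 0.583, 0.0]
wrist_force: [2.7, -0.6, -0.3]
grip_width: 0.167
```

```bash
python3 -c "
from h import *
go((.5735,.052,.004))
o,M=tool();print((M.T@o['wrist_force']).round(1))"
```

```text
t 11.7167 pos [0.5743 0.0511 0.0076] yawy -18.75 tilt [0.0003 0.0011] F [ 2.7 -0.6 -0.3] w 15.5
delta tool [ 0.0006 -0.001   0.0036]
[0.3 2.8 0.3]
```

>>> arm_command:
  series:
    - [0.005,[0,-0.003,0],[0,0,0]]
    - [0.005,[0,-0.005,0],[0,0,0]]
    - [0.005,[0,-0.005,0],[0,0,0]]
    - [0.005,[0,-0.005,0],[0,0,0]]
    - [0.005,[0,-0.005,0],[0,0,0]]
    - [0.005,[0,-0.005,0],[0,0,0]]
    - [0.005,[0,-0.005,0],[0,0,0]]
    - [0.005,[0,0,0],[0,0,0]]
    - [0.005,[0,0,0],[0,0,0]]
    - [0.005,[0,0,0],[0,0,0]]
  force: 45

```text
t: 12.55
ee_pos: [0.544, 0.0615, 0.0076]
orientation: [0.001, 0.813, 0.582, 0.001]
wrist_force: [8.8, -1.6, -5.6]
grip_width: 0.169
```

```bash
python3 -c "
from h import *
go((.5743,.0511,.0076))
o,M=tool();print((M.T@o['wrist_force']).round(1))
for n,s in (('scene',np.s_[220:290,290:400]),('top',np.s_[230:320,240:350])):
  im=snapshot(n);blobs(im)
  cv2.imwrite('pics/'+n+'11.png',cv2.resize(im[s],None,fx=6,fy=6,interpolation=cv2.INTER_CUBIC)[:,:,::-1])
"
```

```text
t 12.55 pos [0.544  0.0615 0.0076] yawy -18.75 tilt [0.0008 0.0033] F [ 8.8 -1.6 -5.6] w 15.8
delta tool [-0.0001  0.032   0.0001]
[1.3 8.9 5.7]
red [370, 74, 71, 22, 490] [409.4  85. ] [[370.0, 95.0], [370.0, 74.0], [440.0, 75.0], [440.0, 96.0]]
red [207, 205, 37, 65, 1555] [223.  241.7] 
red [406, 228, 10, 22, 160] [410.3 238.2] [[406.0, 228.0], [414.0, 228.0], [416.0, 249.0], [407.0, 249.0]]
red [312, 244, 12, 6, 39] [316.5 245.9] [[312.0, 245.0], [323.0, 243.0], [324.0, 247.0], [313.0, 249.0]]
red [217, 288, 33, 19, 242] [234.1 299.9] [[217.0, 295.0], [249.0, 288.0], [252.0, 302.0], [220.0, 309.0]]
orange [330, 231, 21, 14, 124] [339.5 238.6] [[330.0, 232.0], [350.0, 231.0], [351.0, 243.0], [330.0, 244.0]]
yellow [617, 141, 23, 33, 521] [629.7 158.5] [[615.0, 166.0], [626.0, 141.0], [649.0, 151.0], [637.0, 176.0]]
yellow [299, 244, 13, 4, 39] [305.3 245.6] [[299.0, 244.0], [311.0, 244.0], [311.0, 247.0], [299.0, 247.0]]
red [403, 238, 39, 36, 799] [423.1 253.6]
```

View pics/scene11.png

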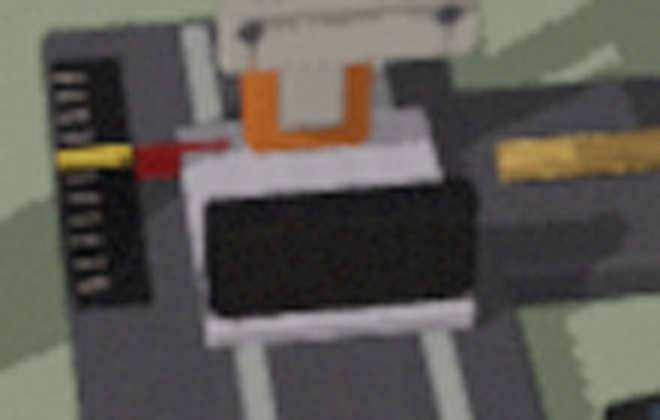

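View pics/top11.png

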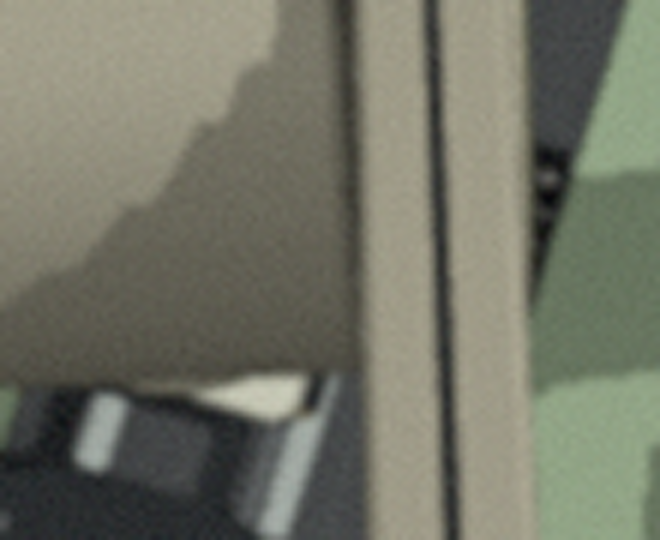

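The top view is blocked by the arm. In the scene view the pointer is at crop (155,158) and the mark at (95,157). They differ in height and position, so I'll compute clamp-x offsets properly from the initial top view and from the scene view.

```bash
cat >> h.py <<'E'
YAW=np.radians(-18.7);EX=np.array([np.cos(YAW),np.sin(YAW)]);EY=np.array([-np.sin(YAW),np.cos(YAW)])
H0=np.array([.5735,.052])
def cl(P): return np.array([(P[:2]-H0)@EX,(P[:2]-H0)@EY])*1000
def soft(im,box,kind):
    x,y,w,h=box;c=im[y:y+h,x:x+w].astype(float);R,G,B=c[...,0],c[...,1],c[...,2]
    wt=(R-np.maximum(G,B)) if kind=='red' else (np.minimum(R,G)-B)
    wt=np.clip(wt-25,0,None);yy,xx=np.mgrid[y:y+h,x:x+w];s=wt.sum();return (xx*wt).sum()/s,(yy*wt).sum()/s
E
python3 - <<'E'
from h import *
t=cv2.imread('pics/top0.png')[:,:,::-1];s=cv2.imread('pics/scene0.png')[:,:,::-1]
n=snapshot('scene')
yt=soft(t,(308,283,19,14),'y');pt=soft(t,(308,259,12,11),'red')
print('TOP mark',yt,cl(onz('top',yt,.023)),'ptr',pt,[cl(onz('top',pt,z)).round(1) for z in(.023,.028)])
ys=soft(s,(295,240,20,10),'y');ps=soft(s,(311,250,11,13),'red');pn=soft(n,(312,240,9,12),'red');yn=soft(n,(295,240,16,10),'y')
for k,p in dict(mark0=ys,markn=yn,ptr0=ps,ptrn=pn).items(): print(k,np.round(p,2),[cl(onz('scene',p,z)).round(1) for z in(.0205,.023,.028)])
E
```

```text
TOP mark (np.float64(317.4567852952679), np.float64(289.1924129839656)) [-40.68658254 -65.71972204] ptr (np.float64(313.2634615384615), np.float64(263.5064102564103)) [array([ -0.2, -45.5]), array([ -0.7, -45.7])]
mark0 [305.32 245.57] [array([-39.7, -66.6]), array([-36.8, -66.7]), array([-31., -67.])]
markn [305.02 245.61] [array([-39.7, -67.2]), array([-36.8, -67.3]), array([-31. , -67.6])]
ptr0 [317.46 257.34] [array([ -3.3, -47.1]), array([ -0.6, -47.3]), array([  4.9, -47.8])]
ptrn [315.93 246.21] [array([-35.1, -46.6]), array([-32.2, -46.8]), array([-26.5, -47.3])]
```

Moving to 40 mm total (8 mm more), then re-check.

>>> arm_command:
  series:
    - [0.005,[0,-0.004,0],[0,0,0]]
    - [0.005,[0,-0.004,0],[0,0,0]]
    - [0.005,[0,0,0],[0,0,0]]
    - [0.005,[0,0,0],[0,0,0]]
    - [0.005,[0,0,0],[0,0,0]]
  force: 45

```text
t: 13.12
ee_pos: [0.5366, 0.064, 0.0076]
orientation: [0.001, 0.813, 0.582, 0.001]
wrist_force: [9.8, -0.9, -5.9]
grip_width: 0.17
```

```bash
python3 - <<'E'
from h import *
go((.5743,.0511,.0076))
o,M=tool();print((M.T@o['wrist_force']).round(1))
n=snapshot('scene');cv2.imwrite('pics/scene12f.png',n[:,:,::-1])
pn=soft(n,(312,234,9,16),'red');yn=soft(n,(295,240,16,10),'y')
for k,p in dict(markn=yn,ptrn=pn).items(): print(k,np.round(p,2),[cl(onz('scene',p,z)).round(1) for z in(.0205,.023,.028)])
cv2.imwrite('pics/scene12.png',cv2.resize(n[228:262,292:352],None,fx=12,fy=12,interpolation=cv2.INTER_NEAREST)[:,:,::-1])
s=cv2.imread('pics/scene0.png');cv2.imwrite('pics/scene0z.png',cv2.resize(s[234:268,292:352],None,fx=12,fy=12,interpolation=cv2.INTER_NEAREST))
E
```

```text
t 13.1167 pos [0.5366 0.064  0.0076] yawy -18.75 tilt [0.0009 0.0035] F [ 9.8 -0.9 -5.9] w 15.8
delta tool [-0.0001  0.0399  0.0002]
[2.3 9.5 6. ]
markn [304.99 245.61] [array([-39.7, -67.2]), array([-36.8, -67.4]), array([-31. , -67.7])]
ptrn [315.67 243.45] [array([-43.2, -46.3]), array([-40.3, -46.5]), array([-34.5, -47. ])]
```

View pics/scene12.png

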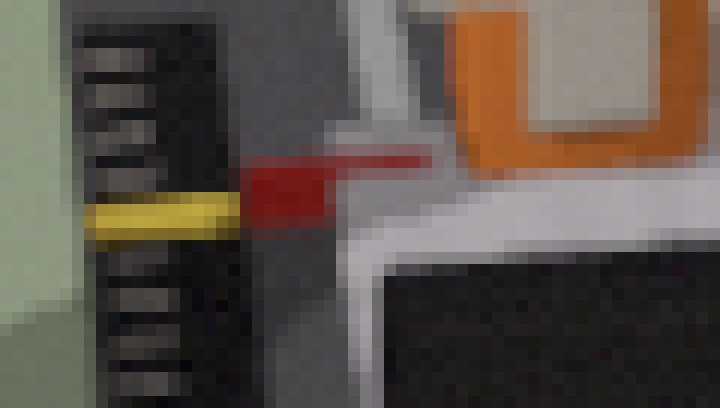

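View pics/scene0z.png

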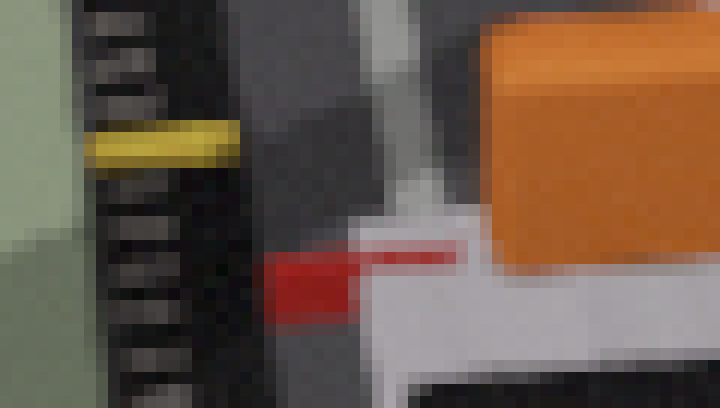

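```bash
python3 - <<'E'
from h import *
n=cv2.imread('pics/scene12f.png')[:,:,::-1].astype(int)
print('mark cols 303-309 (R), rows 241..250');
for r in range(240,251): print(r,n[r,302:311].mean(0).round().astype(int), '| ptr', n[r,313:319].mean(0).round().astype(int), '| line', n[r,322:327].mean(0).round().astype(int))
def rr(uv): print(uv,[(z,cl(onz('scene',uv,z)).round(1).tolist()) for z in(.018,.0205,.023,.026,.0285,.03)])
rr((306,244.5)); rr((315.5,241.2)); rr((324,240.8))
E
```

```text
mark cols 303-309 (R), rows 241..250
240 [31 30 30] | ptr [78 72 74] | line [126  98 101]
241 [28 28 29] | ptr [107  52  53] | line [123  51  49]
242 [46 44 45] | ptr [118  27  24] | line [123  98 101]
243 [44 42 41] | ptr [113  24  20] | line [128 125 128]
244 [118 102  42] | ptr [112  22  19] | line [128 124 128]
245 [178 155  60] | ptr [113  24  22] | line [128 124 128]
246 [173 150  57] | ptr [97 36 35] | line [146 141 146]
247 [121 102  38] | ptr [65 48 49] | line [163 159 163]
248 [36 33 30] | ptr [52 51 54] | line [169 164 169]
249 [38 36 37] | ptr [52 52 53] | line [156 151 156]
250 [30 29 29] | ptr [52 51 54] | line [117 113 116]
(306, 244.5) [(0.018, [-45.5, -64.9]), (0.0205, [-42.6, -65.0]), (0.023, [-39.7, -65.2]), (0.026, [-36.3, -65.4]), (0.0285, [-33.4, -65.5]), (0.03, [-31.6, -65.6])]
(315.5, 241.2) [(0.018, [-52.8, -45.7]), (0.0205, [-49.9, -45.9]), (0.023, [-47.0, -46.2]), (0.026, [-43.5, -46.4]), (0.0285, [-40.5, -46.7]), (0.03, [-38.8, -46.8])]
(324, 240.8) [(0.018, [-51.8, -29.2]), (0.0205, [-48.9, -29.5]), (0.023, [-46.0, -29.8]), (0.026, [-42.4, -30.1]), (0.0285, [-39.5, -30.4]), (0.03, [-37.8, -30.6])]
```

The scene view puts the mark at -39.7 mm, and the pointer at -39.5 to -40.5 mm for a line on the carriage top. The initial top view gave 39.8 to 40.3 mm of travel needed, and measured travel is 39.9 mm. They're lined up, so I'll check that the hold is steady.

>>> arm_command:
  series:
    - [0.005,[0,0,0],[0,0,0]]
    - [0.005,[0,0,0],[0,0,0]]
    - [0.005,[0,0,0],[0,0,0]]
    - [0.005,[0,0,0],[0,0,0]]
    - [0.005,[0,0,0],[0,0,0]]
    - [0.005,[0,0,0],[0,0,0]]
    - [0.005,[0,0,0],[0,0,0]]
    - [0.005,[0,0,0],[0,0,0]]
    - [0.005,[0,0,0],[0,0,0]]
    - [0.005,[0,0,0],[0,0,0]]
    - [0.005,[0,0,0],[0,0,0]]
    - [0.005,[0,0,0],[0,0,0]]
  force: 45

```text
t: 14.17
ee_pos: [0.5367, 0.064, 0.0076]
orientation: [0.001, 0.813, 0.582, 0.001]
wrist_force: [8.8, -1.5, -5.7]
grip_width: 0.169
```

```bash
python3 - <<'E'
from h import *
go((.5743,.0511,.0076))
n=snapshot('scene');cv2.imwrite('pics/scene13.png',n[:,:,::-1])
pn=soft(n,(312,234,9,16),'red');print(pn,cl(onz('scene',pn,.023)));blobs(n)
s=cv2.imread('pics/scene0.png')[:,:,::-1]
for nm,b in dict(mouse=(232,222,32,42),tablet=(388,268,125,68)).items():
    x,y,w,h=b;print(nm,np.abs(n[y:y+h,x:x+w].astype(int)-s[y:y+h,x:x+w]).mean().round(2))
E
```

```text
t 14.1667 pos [0.5367 0.064  0.0076] yawy -18.75 tilt [0.0009 0.0035] F [ 8.8 -1.5 -5.7] w 15.7
delta tool [-0.0001  0.0398  0.0002]
(np.float64(315.67602591792655), np.float64(243.46997840172787)) [-40.25747361 -46.50835209]
red [369, 73, 72, 23, 499] [408.9  84.9] [[368.0, 94.0], [369.0, 73.0], [440.0, 75.0], [439.0, 96.0]]
red [207, 205, 37, 65, 1555] [223.  241.7] 
red [406, 228, 10, 22, 169] [410.2 238.4] [[406.0, 228.0], [415.0, 228.0], [415.0, 249.0], [406.0, 249.0]]
red [312, 242, 8, 5, 31] [315.3 243.8] [[312.0, 242.0], [319.0, 242.0], [319.0, 246.0], [312.0, 246.0]]
red [217, 289, 33, 18, 245] [234.2 299.9] [[217.0, 295.0], [248.0, 289.0], [251.0, 303.0], [219.0, 309.0]]
orange [330, 228, 21, 14, 124] [339.1 235.7] [[329.0, 229.0], [350.0, 228.0], [351.0, 240.0], [330.0, 242.0]]
yellow [617, 139, 23, 35, 524] [629.7 158.4] [[615.0, 166.0], [627.0, 139.0], [649.0, 149.0], [638.0, 176.0]]
yellow [299, 244, 13, 4, 39] [305.3 245.6] [[299.0, 244.0], [311.0, 244.0], [311.0, 247.0], [299.0, 247.0]]
mouse 3.14
tablet 3.17
```

View pics/scene13.png

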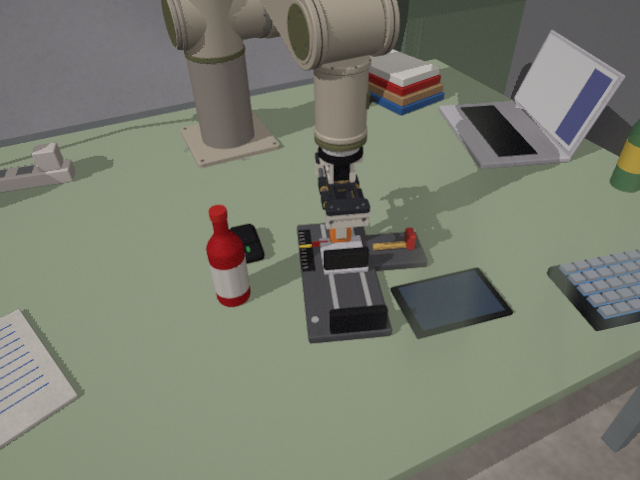

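The jaw is held steady with the pointer (315,243) beside the mark (305,246). The knob is still out at (410,238), and the bottle, mouse and tablet haven't moved. Handing in.

```bash
python3 -c "
from station import job
print(job.hand_in())"
```

```text
the job is handed in; nothing more can be done
None
```

The clamp is open: the lock is fully out, the jaw is pulled to the yellow mark, and the arm was holding the handle steadily when I handed in, at about 14 s.

**Lock:** I slid the knob out about 42 mm until resistance rose to about 13 N at the end stop. Both cameras then put it 131 mm from the handle axis, against 130 mm expected when fully out. In the last picture it was still in the same place.

**Jaw:** I pulled it 39.8 mm by the handle with a 45 N grip, against about 9 N of spring force. Over a 1 s check the hold drifted only about 0.1 mm.

**Pointer at the mark:** the starting top view called for 39.8 to 40.3 mm of travel. The last scene view put the mark at about -39.7 mm and the pointer between -39.5 and -40.5 mm. That is aligned to about 1 mm, limited by not knowing the pointer's exact height. The arm blocked the top view at the end, so the final check used one camera.

**Bystanders:** the bottle, mouse and tablet look unchanged in the pictures.

**What disagreed:**
- **Finger length:** the finger tips ended about 40 mm short of the reported TCP. My first close on the knob therefore shut above it, touching nothing. I saw this in the picture and went about 34 mm lower, and the grip then held at the knob's 30 mm width.
- **Scene-view estimate:** one rough estimate from the scene view, using an assumed pointer height, suggested 38 mm of travel. I went with the top-view figure instead.

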